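# Set the die stop pin to a column of setting cases

## Task

Stack the blue and the yellow setting case, in either order, squarely with edges flush onto the green case to make a column of three, and let go of it. Then grip the steel stop pin by its stem and draw it straight up, without forcing it sideways, partway out of the die block until the underside of its brass collar is level with the top of the column (the pin's foot stays in the bore), and finish while holding it there, still and upright, so that a colleague can lock it. Leave the oil bottle, the wrench and the parts tote where they are.

Things in the scene. Friction and masses are not known exactly. Their poses are not given: they have to be found in the camera images.
- base_case: green closed steel case, bottom of the column, standing loose on the bench (0.8 kg); 84 long (its x) x 56 wide (its y) x 34 high, origin at the centre of its underside, z up. With two more cases on it the column's top is 102 mm above its underside
- case_blue: blue closed case lying flat on the bench, about 0.25 to 0.5 kg; 84 long (its x) x 56 wide (its y) x 34 high, origin at the centre of its underside, z up
- case_yellow: yellow closed case lying flat on the bench, about 0.25 to 0.5 kg; 84 long (its x) x 56 wide (its y) x 34 high, origin at the centre of its underside, z up
- die_block: fixed dark steel block 90 x 90, let into the bench so that its top stands 56 to 72 mm above it (differs each time). Origin at the centre of its foot, 72 mm below its top (at or under the bench top). On its -x side a lock screw with a red knob reaches 69 mm from the block's axis, its axis 17 mm below the block's top. A vertical bore, 64 mm deep with a closed bottom, lies in the centre of its top
- bore_mouth (a point): centre of the bore's mouth, on the block's top face; the bore is 25 mm in diameter; z up
- stop_pin: loose upright steel pin, about 0.35 to 0.5 kg, standing in the bore on its bottom. From its foot up: shank 24 mm diameter, 72 long; brass collar 40 diameter, 8 thick; ribbed steel stem to grip, 22 diameter, 38 long. 118 mm in all. Origin at the centre of its foot, z along the pin upwards
- collar_underside (a point): centre of the underside of the pin's brass collar, 72 mm above the pin's foot; at the start 8 mm above the block's top
- pin_foot (a point): centre of the pin's foot (lower end); at the start 64 mm below the bore's mouth
- oil_bottle: bystander: red bottle with black cap, 50 diameter, 120 high; origin at the centre of its underside
- wrench: bystander: steel wrench 160 long, lying on the bench along its x; origin near the middle of its underside
- parts_tote: bystander: grey open tote 120 (x) x 170 (y) x 55 high with stamped steel parts; origin at the centre of its underside

How it is judged:
By the outcome, as a careful person would: the job done as asked, in the order asked, and still so for the second after the job is handed in, while the arm keeps its last pose, push and grip.
It also fails if it takes over 72 s, if anything falls off the work surface, if the arm or the gripper's body presses on something with over 40 N, if the wrist force passes 120 N, or if a joint passes its speed limit or range.

## Robot

A 6-joint arm with a two-finger parallel gripper is mounted at the origin on the work surface. World frame = base frame: x ahead of the robot, y to its left, z up, the work surface at z = 0. Lengths are in mm, angles in rad, forces in N, time in s.
With the tool pointing down it reaches from about 350 to 775 mm from the base axis. Payload 5.5 kg.
Tool frame: the origin (TCP) lies between the finger pads; the fingertips stand 22 mm ahead of it and the grasp point (between the pads) lies 3 mm ahead of it; z points along the fingers, y is the line along which they close (so a half turn about z gives the same grasp; the last joint's range is limited). The gripper opens to 85 mm and grips with 20 to 120 N. Pads are 22 mm wide; open, the fingers measure 114 mm over their backs; the gripper's body (76 mm by 85 mm) begins 54 mm behind the grasp point. The pads swing forward as they close: fully open they stand 13 mm farther back than shut.
Start: joints at [-1.352, 0.313, 0.046, 1.304, 0, 1.431], TCP at [201.909, -538.426, 253.323] pointing down, gripper open.
Joint ranges: [-2.76, 2.76], [-0.86, 1.69], [-1.03, 1.26], [-2.2, 2.34], [-1.47, 1.5], [-3.14, 3.14]. Speed limits (rad/s): [2.57, 2.57, 3.14, 3.14, 3.14, 3.14].

## Interface

Orientations are given as a rotation vector (axis times angle).
In Python, from station import r gives the robot as it stands.
- The arm moves only by the shell command python3 shift.py FILE [OPENING] [FORCE], which reads ROWS from the file FILE. ROWS is 1 to 12 rows, one to a line, with the numbers parted by commas; each row has 4 numbers: dx, dy, dz in units of 25 mm, then a turn about the tool's z in units of 0.2 rad; each row is the pose to reach, as a shift and turn from the pose commanded when the command began, along the tool's axes at that moment; what a row does not reach only later rows make up. A row lasts 1/12 s, in which the tool goes at most 41.7 mm and 0.125 rad, less where a joint would pass 70% of its speed; a pose out of reach is approached as far as the arm can. OPENING is the finger opening in mm, set as the command begins (- or left out keeps the last). The fingers move at their own pace and stop on an object; FORCE is the grip in N (left out, the last holds). Time passes only in rows, so rows that do not move let the fingers close. It prints the time, the measured TCP pose, the force, the opening and the grip force at its end. Input that does not fit is refused with a message, and nothing moves.
- r.get_obs(): the state, without advancing time (a new reading comes with each control period).
- r.grab_frame(name): name is "side" or "top" or "wrist"; returns the picture (480x640x3 uint8, red, green, blue); there is no depth.
- r.camera_info(name): a dict with "camera_matrix" (3x3 intrinsics, pixels), "k1" (the pictures are not rectified: a ray, as slopes to the right and down, at radius r is drawn at 1 + k1 r^2 times it, then the intrinsics apply), "camera_from_world" (4x4, takes a point from world to camera coordinates); the wrist camera has in their place "hand_eye" (4x4, takes a point from camera to tool coordinates, whose origin is the TCP and whose axes are the flange's). Camera axes: x right, y down, z forward; pixel columns grow to the right and rows downward; lengths in mm; the calibration is good to about 2 mm. A picture is of the moment at which its call begins: read the wrist's pose just before it. camera_info takes no time and is no camera call.
- r.sign_off(): hands the job in; it is judged then, once.
The state is a dict: "t": time; "q": joint angles; "joint_vel": joint speeds; "effort": joint torques, N m; "eef_pos": TCP position; "tcp_rot": TCP orientation; "wrist_force": force on the tool from outside, world axes, zero at the start; "wrist_torque": the same for the moment, N m; "grip_width": finger opening in mm; "grasp_force": force on a finger pad.
Only numpy, scipy, OpenCV 4.12 (cv2) and the standard library are available. Lean on these libraries where they do the work, as an engineer would, in place of code of your own. Each camera call takes 0.05 s, during which the arm holds its last target. There are 200 camera calls.

## Working session

There is one attempt and no reset: what is moved stays moved. The work goes in short steps, Python scripts to look and compute and a shell command to move; the robot and the scene stay as the last step left them, time stands still between calls to the robot, and variables do not carry over. Pictures are saved under pics/ and viewed, at most 10 in all, crops included, and the job is handed in when it is done.

```bash
ls; mkdir -p pics; python3 - <<'E'
from station import r
import cv2,numpy as np
np.set_printoptions(precision=3,suppress=True)
o=r.get_obs(); print(o)
for n in("side","top","wrist"):
    print(n,r.camera_info(n)); f=r.grab_frame(n); cv2.imwrite(f"pics/a_{n}.png",f[:,:,::-1])
E
```

```text
pics
shift.py
station.py
{'t': 0.0, 'q': array([-1.352,  0.314,  0.045,  1.304,  0.   ,  1.431]), 'joint_vel': array([-0.001, -0.001, -0.   ,  0.001, -0.001, -0.001]), 'effort': array([  0.001, -48.063,  29.853,   0.019,  -0.   ,   0.   ]), 'eef_pos': array([ 201.806, -537.928,  252.401]), 'tcp_rot': array([-3.089, -0.56 ,  0.   ]), 'wrist_force': array([ 1.209,  0.276, -0.623]), 'wrist_torque': array([-0.047, -0.044,  0.013]), 'grasp_force': 0.0, 'grip_width': 85.61805241462503}
side {'camera_matrix': array([[615.113,   0.   , 328.325],
       [  0.   , 615.113, 225.612],
       [  0.   ,   0.   ,   1.   ]]), 'k1': 0.07521644771864841, 'camera_from_world': array([[  -0.881,   -0.474,   -0.013,  447.105],
       [  -0.277,    0.536,   -0.797,  189.427],
       [   0.384,   -0.699,   -0.603, 1096.045],
       [   0.   ,    0.   ,    0.   ,    1.   ]])}
top {'camera_matrix': array([[457.176,   0.   , 323.361],
       [  0.   , 457.176, 241.388],
       [  0.   ,   0.   ,   1.   ]]), 'k1': -0.10358321460392156, 'camera_from_world': array([[ -0.022,  -1.   ,   0.005,  21.339],
       [ -0.991,   0.022,  -0.13 , 516.697],
       [  0.129,  -0.008,  -0.992, 994.729],
       [  0.   ,   0.   ,   0.   ,   1.   ]])}
wrist {'camera_matrix': array([[417.491,   0.   , 317.079],
       [  0.   , 417.491, 237.601],
       [  0.   ,   0.   ,   1.   ]]), 'k1': 0.02418541558431711, 'hand_eye': array([[  -0.001,   -0.957,   -0.291,   74.293],
       [   1.   ,   -0.001,   -0.001,    0.259],
       [   0.   ,   -0.291,    0.957, -121.802],
       [   0.   ,    0.   ,    0.   ,    1.   ]])}
```

View pics/a_top.png

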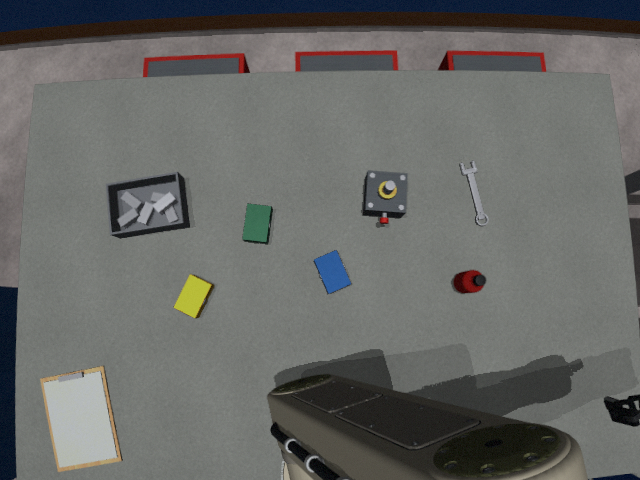

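View pics/a_side.png

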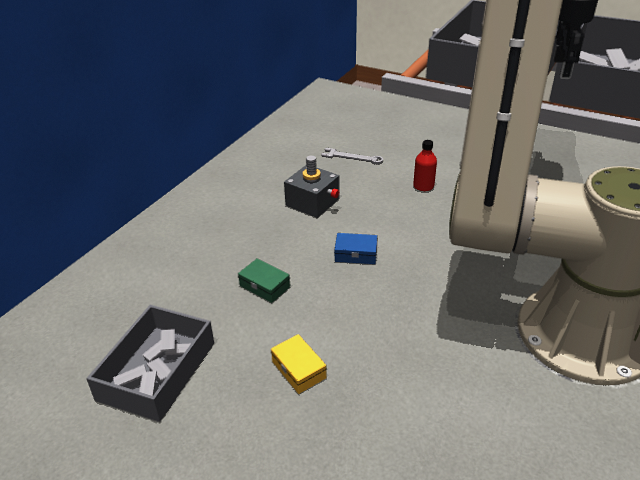

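Top: green (258,223), blue (332,272), yellow (194,296), die block (386,194) with knob at (384,220). The side view shows the same and the cases are unobstructed. I'll fit box silhouettes by colour.

```bash
cat >h.py <<'E'
import numpy as np,cv2
from scipy.optimize import minimize
from scipy.spatial.transform import Rotation as R
from station import r
np.set_printoptions(precision=2,suppress=True)
RNG={'green':((60,100,30),(85,255,255)),'blue':((100,120,50),(120,255,255)),'yellow':((20,130,80),(33,255,255))}
def snap(n,save=None):
    o=r.get_obs(); ci=r.camera_info(n); f=r.grab_frame(n)
    if n=='wrist':
        T=np.eye(4);T[:3,:3]=R.from_rotvec(o['tcp_rot']).as_matrix();T[:3,3]=o['eef_pos']
        M=np.linalg.inv(T@ci['hand_eye'])
    else: M=ci['camera_from_world']
    if save: cv2.imwrite(f'pics/{save}.png',f[:,:,::-1])
    return f,(ci['camera_matrix'],ci['k1'],M)
def proj(P,c):
    K,k,M=c; p=np.asarray(P,float)@M[:3,:3].T+M[:3,3]; s=p[:,:2]/p[:,2:]
    s=s*(1+k*(s**2).sum(1,keepdims=True)); return s*[K[0,0],K[1,1]]+K[:2,2]
def ray(uv,c):
    K,k,M=c; d=cv2.undistortPoints(np.array([[uv]],float),K,np.array([k,0,0,0,0]))[0,0]
    d=M[:3,:3].T@np.array([*d,1]); return -M[:3,:3].T@M[:3,3],d/np.linalg.norm(d)
def onz(uv,c,z):
    o,d=ray(uv,c); return o+d*(z-o[2])/d[2]
def box(x,y,a,z0=0,L=84,W=56,H=34):
    P=np.array([[i*L/2,j*W/2,z0+k*H] for i in(-1,1) for j in(-1,1) for k in(0,1)])
    P[:,:2]=P[:,:2]@np.array([[np.cos(a),np.sin(a)],[-np.sin(a),np.cos(a)]])+[x,y]; return P
def mask(f,col):
    m=cv2.inRange(cv2.cvtColor(f,cv2.COLOR_RGB2HSV),*RNG[col])
    m=cv2.morphologyEx(m,cv2.MORPH_CLOSE,np.ones((7,7)))
    n,l,s,_=cv2.connectedComponentsWithStats(m); i=1+s[1:,4].argmax()
    return (l==i).astype(np.uint8)
def render(P,c,S=4):
    h=cv2.convexHull(proj(P,c).astype(np.float32))
    im=np.zeros((480*S,640*S),np.uint8)
    cv2.fillConvexPoly(im,np.round(((h+.5)*S-.5)*16).astype(np.int32),255,shift=4)
    return cv2.resize(im,(640,480),interpolation=cv2.INTER_AREA)/255.
def fit(col,views,x0,z0=0):
    ms=[(mask(f,col),c) for f,c in views]
    def cost(p): return sum(np.abs(render(box(p[0],p[1],p[2],z0),c,2)-m).sum()/m.sum() for m,c in ms)
    b=None
    for a in x0[2]:
        s=np.array([x0[0],x0[1],a]); q=minimize(cost,s,method='Nelder-Mead',options=dict(initial_simplex=s+np.array([[0,0,0],[12,0,0],[0,12,0],[0,0,.3]]),maxiter=90,xatol=.05,fatol=1e-4))
        if b is None or q.fun<b.fun:b=q
    return b.x,b.fun
E
python3 - <<'E'
from h import *
vs={}
for n in("side","top"):
    vs[n]=(cv2.imread(f'pics/a_{n}.png')[:,:,::-1].copy(),(lambda ci:(ci['camera_matrix'],ci['k1'],ci['camera_from_world']))(r.camera_info(n)))
for col in RNG:
    m=mask(vs['top'][0],col); v,u=np.nonzero(m); p=onz((u.mean(),v.mean()),vs['top'][1],30)
    x0=(p[0],p[1],[0,.8,1.6,2.4])
    for k in(['top'],['side'],['top','side']): print(col,k,*fit(col,[vs[i] for i in k],x0))
c=vs['top'][1]
for uv,z in[((386,194),65),((470,281),110),((475,193),5),((384,220),50)]:print(uv,onz(uv,c,z))
t=cv2.resize(vs['top'][0][155:235,350:420],None,fx=6,fy=6,interpolation=2);s=cv2.resize(vs['side'][0][145:225,275:345],None,fx=5.5,fy=6,interpolation=2)
cv2.imwrite('pics/pin.png',np.hstack([t,s])[:,:,::-1]);print(t.shape,s.shape)
E
```

```text
green ['top'] [564.1  161.24  -0.16] 0.186272274017931
green ['side'] [565.72 158.58  -0.21] 0.11825758543823033
green ['top', 'side'] [564.85 159.23   3.  ] 0.31451447171169755
blue ['top'] [1144.52  109.49    1.56] 0.9590275760893041
blue ['side'] [979.95 349.19   1.61] 0.9738377016410984
blue ['top', 'side'] [1145.27  218.51    1.52] 1.9331975857052381
yellow ['top'] [400.83 307.95  -0.44] 0.18276353276353277
yellow ['side'] [402.78 302.67   2.64] 0.10145590553615035
yellow ['top', 'side'] [400.95 305.3   -0.48] 0.30805079099876786
(386, 194) [ 615.91 -131.1    65.  ]
(470, 281) [ 417.16 -293.24  110.  ]
(475, 193) [ 629.05 -353.7     5.  ]
(384, 220) [ 560.11 -126.37   50.  ]
(480, 420, 3) (480, 385, 3)
```

View pics/pin.png

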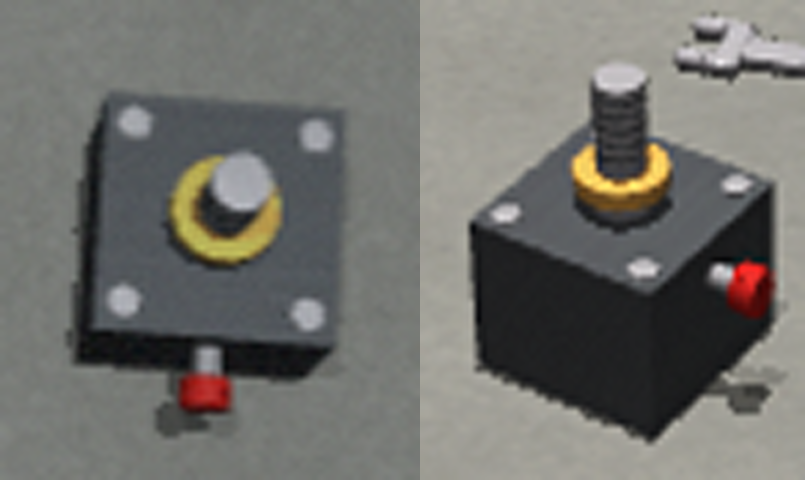

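Crop: stem top centred at about (242,181) on the left and (620,77) on the right, which is top (389.8,184.7) and side (311.0,157.4). The blue fit latched onto the wall, so I'll pick the component near the guess instead.

```bash
python3 - <<'E'
s=open('h.py').read()
s=s.replace("def mask(f,col):","def mask(f,col,at=None):").replace("    return (l==i).astype","    if at is not None:\n        v,u=np.nonzero((m>0)); k=((u-at[0])**2+(v-at[1])**2).argmin(); i=l[v[k],u[k]]\n    return (l==i).astype")
s=s.replace("mask(f,col),c)","mask(f,col,proj([[x0[0],x0[1],z0+30]],c)[0]),c)")
s=s.replace("'blue':((100,120,50)","'blue':((100,120,25)").replace("(60,100,30)","(60,100,15)").replace("(20,130,80)","(15,130,40)")
open('h.py','w').write(s)
E
python3 - <<'E'
from h import *
vs={}
for n in("side","top"):
    vs[n]=(cv2.imread(f'pics/a_{n}.png')[:,:,::-1].copy(),(lambda ci:(ci['camera_matrix'],ci['k1'],ci['camera_from_world']))(r.camera_info(n)))
for col,uv in dict(green=(258,223),blue=(332,272),yellow=(194,296)).items():
    p=onz(uv,vs['top'][1],34)
    for k in(['top'],['side'],['top','side']): print(col,k,*fit(col,[vs[i] for i in k],(p[0],p[1],[-.8,0,.8,1.6])))
def tri(a,b):
    o1,d1=ray(a,vs['top'][1]);o2,d2=ray(b,vs['side'][1])
    t=np.linalg.lstsq(np.c_[d1,-d2],o2-o1,rcond=None)[0];P,Q=o1+d1*t[0],o2+d2*t[1];return (P+Q)/2,np.linalg.norm(P-Q)
print('stem top',tri((389.8,184.7),(311.0,157.4)))
# block top screws (top crop px, side crop px)
T=lambda x,y:(350+x/6-.5,155+y/6-.5); S=lambda x,y:(275+(x-420)/5.5-.5,145+y/6-.5)
for a,b in[((135,122),(506,213)),((123,300),(643,268)),((308,315),(737,184))]:print(tri(T(*a),S(*b)))
E
```

```text
green ['top'] [564.48 160.25  -0.09] 0.1592672743567884
green ['side'] [564.82 157.67  -0.19] 0.11879996024477858
green ['top', 'side'] [564.32 160.3   -0.14] 0.2871456961909967
blue ['top'] [449.22  -7.92   0.39] 0.06474850809889174
blue ['side'] [449.52 -11.19   0.43] 0.07376788553259142
blue ['top', 'side'] [449.38  -8.97   0.39] 0.15539754268334832
yellow ['top'] [401.69 307.33  -0.46] 0.07753697970416237
yellow ['side'] [401.57 303.56  -0.5 ] 0.05717887355846407
yellow ['top', 'side'] [400.75 305.18   2.68] 0.1519588693784339
stem top (array([ 621.4 , -131.91,  121.5 ]), np.float64(2.3501957647125065))
(array([ 658.77, -101.35,   68.97]), np.float64(0.8942195896443855))
(array([591.29, -94.44,  69.07]), np.float64(1.4629118744572773))
(array([ 584.7 , -162.32,   68.7 ]), np.float64(0.9574230778701657))
```

```bash
cat >>h.py <<'E'
def to(x,y,z,yaw):
    "shift in tool axes from measured TCP to target (fingers along tool y, tool x at yaw)"
    o=r.get_obs(); Rm=R.from_rotvec(o['tcp_rot']).as_matrix(); d=Rm.T@(np.array([x,y,z])-o['eef_pos'])
    cur=np.arctan2(Rm[1,0],Rm[0,0]); t=(cur-yaw+np.pi/2)%np.pi-np.pi/2
    print('t %.2f'%o['t'],'pos',o['eef_pos'],'yaw %.3f'%cur,'tilt',Rm[:,2],'q6 %.2f'%o['q'][5],'| shift',d,'turn %.3f'%t,'F',o['wrist_force'],'w %.1f g %.1f'%(o['grip_width'],o['grasp_force']))
E
python3 -c "
from h import *
to(449.3,-9.3,170,.40)"
```

```text
t 0.15 pos [ 201.82 -538.04  252.59] yaw 0.359 tilt [-0.  0. -1.] q6 1.43 | shift [ 417.36 -408.06   83.26] turn -0.041 F [-0.01 -0.7  -0.17] w 85.4 g 0.0
```
Distance ~590 → 15 rows of 41.7. The straight line from (202,-538) to (449,-9): passes closest to base? Line at mid (325,-273), radius 425: ok. Passes near the bottle (417,-293, 120 high) at z ~210; fingertips 22 below =188; the robot wrist okay. Gripper tip clear. First 12 rows then 4.

The manual's scale: shifts go in units of 25 mm and turns go in units of 0.2 rad. Converting my numbers, 336 mm is 13.44, -324 mm is -12.96, -0.04 rad is -0.2.

```bash
echo '1.12,-1.08,0,0
2.24,-2.16,0,0
3.36,-3.24,0,0
4.48,-4.32,0,0
5.6,-5.4,0,0
6.72,-6.48,0,0
7.84,-7.56,0,0
8.96,-8.64,0.4,-0.2
10.08,-9.72,0.8,-0.2
11.2,-10.8,1.2,-0.2
12.32,-11.88,1.6,-0.2
13.44,-12.96,2.2,-0.2' > next.json && python3 shift.py next.json 85; echo '1.08,-1.08,0.6,0
2.16,-2.16,1,0
3.24,-3.24,1.12,0
3.24,-3.36,1.12,0
3.24,-3.36,1.12,0
3.24,-3.36,1.12,0' > next.json && python3 shift.py next.json; python3 -c "
from h import *
to(449.3,-9.3,170,.40)
v=snap('wrist','b')
for z in (0,): print(fit('blue',[v],(449,-9,[.2,.4,.6])))"
```

```text
t: 1.15
eef_pos: [403.5, -115.5, 198.6]
tcp_rot: [3.078, 0.622, 0.003]
wrist_force: [0.6, -0.4, 0.0]
grip_width: 85.3
grasp_force: 0.0
t: 1.65
eef_pos: [444.4, -8.1, 170.1]
tcp_rot: [3.079, 0.624, -0.001]
wrist_force: [0.2, -0.6, -0.6]
grip_width: 84.9
grasp_force: 0.0
t 1.65 pos [444.45  -8.11 170.14] yaw 0.400 tilt [-0. -0. -1.] q6 2.54 | shift [4.01 2.98 0.14] turn 0.000 F [ 0.24 -0.56 -0.64] w 84.9 g 0.0
(array([448.49,  -8.95,   0.39]), np.float64(0.05253591601016586))
```

View pics/b.png

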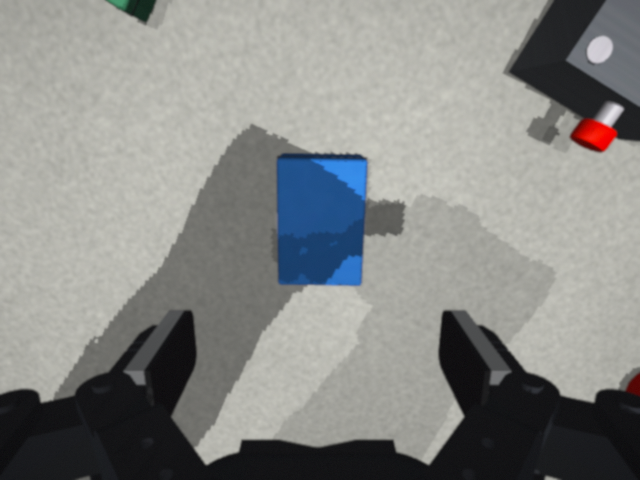

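The case is centred at about (320,220) in the picture, and the fit agrees with the overview. Descending to grasp.

To row units: 140 mm is 5.6, 3.5 mm is 0.14, 0.01 rad is 0.05.

```bash
echo '0.14,0.1,1.4,0.05
0.14,0.1,3,0.05
0.14,0.1,4.4,0.05
0.14,0.1,5.2,0.05
0.14,0.1,5.6,0.05
0.14,0.1,5.6,0.05
0.14,0.1,5.6,0.05' > next.json && python3 shift.py next.json; echo '0,0,0,0
0,0,0,0
0,0,0,0
0,0,0,0
0,0,0,0
0,0,0,0
0,0,0,0
0,0,0,0' > next.json && python3 shift.py next.json 40 40;  python3 -c "
from h import *
to(448.6,-9,30,.39)"
```

```text
t: 2.28
eef_pos: [448.5, -10.6, 30.3]
tcp_rot: [-3.083, -0.602, 0.001]
wrist_force: [0.4, -0.0, 1.1]
grip_width: 84.6
grasp_force: 0.0
t: 2.95
eef_pos: [450.1, -9.6, 31.8]
tcp_rot: [3.081, 0.606, 0.004]
wrist_force: [-1.6, -1.7, 5.6]
grip_width: 55.2
grasp_force: 42.8
t 2.95 pos [450.05  -9.55  31.76] yaw 0.389 tilt [ 0. -0. -1.] q6 2.55 | shift [-1.14 -1.07  1.75] turn -0.001 F [-1.62 -1.66  5.55] w 55.2 g 42.8
```

To row units: 230 mm is 9.2, 150 mm is 6, -0.48 rad is -2.4.

```bash
echo '0,0,-0.8,0
0,0,-2.4,0
0,0,-4,-0.6
0.8,-0.24,-5.4,-1.2
2,-0.64,-5.6,-1.8
3.2,-1.04,-5.6,-2.4
4.6,-1.52,-5.6,-3
6,-2,-5.6,-3.6
7.2,-2.4,-5.6,-4.2
8.2,-2.72,-5.6,-4.8
8.8,-2.96,-5.6,-5.4
9.2,-3.08,-5.6,-6' > next.json && python3 shift.py next.json; echo '0,0,0,-0.6
0,0,0,-1.2
0,0,0,-1.8
0,0,0,-2.4
0,0,0,-3
0,0,0,-3.6
0,0,0,-4.2
0,0,0,-4.8
0,0,0,-5.4
0,0,0,-6
0,0,0,-6.6
0,0,0,-7.05' > next.json && python3 shift.py next.json;echo '0,0,0,0
0,0,0,0
0,0,0,0' > next.json && python3 shift.py next.json; python3 -c "
from h import *
to(564,159,170,-.14); print(r.get_obs()['q'])
v=snap('wrist','c')
print(fit('green',[v],(564,159,[-.3,-.14,0])))"
```

```text
t: 3.95
eef_pos: [633.6, 151.1, 169.8]
tcp_rot: [-2.192, -2.25, -0.0]
wrist_force: [0.2, 0.3, -2.5]
grip_width: 55.1
grasp_force: 45.3
t: 4.95
eef_pos: [632.2, 149.3, 170.2]
tcp_rot: [-0.215, -3.134, 0.0]
wrist_force: [-0.2, -0.1, -3.7]
grip_width: 55.3
grasp_force: 45.3
t: 5.2
eef_pos: [632.4, 149.3, 170.2]
tcp_rot: [-0.228, -3.133, 0.0]
wrist_force: [0.3, 0.3, -4.3]
grip_width: 55.3
grasp_force: 45.3
t 5.20 pos [632.44 149.28 170.24] yaw 2.997 tilt [-0. -0. -1.] q6 0.25 | shift [69.13 -0.27  0.26] turn -0.005 F [ 0.3   0.3  -4.32] w 55.3 g 45.3
[ 0.11  0.49  0.11  1.19 -0.    0.25]
(array([564.58, 160.21,  -0.13]), np.float64(0.06098519323607465))
```

View pics/c.png

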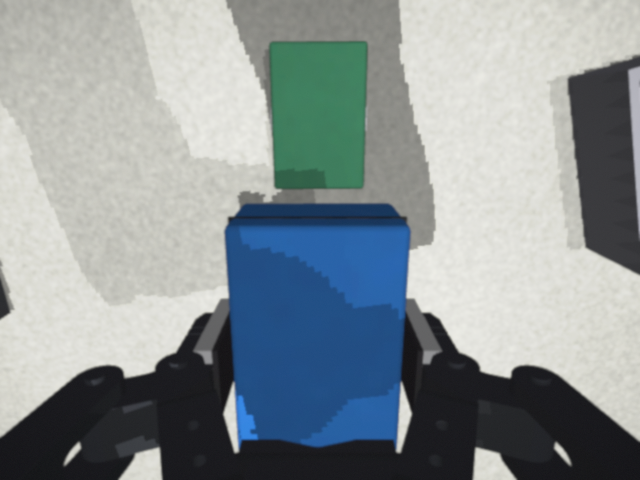

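```bash
cat >>h.py <<'E'
def rel(col,g,z0=0,n=3):
    "case pose in tool frame (x,y of centre, yaw turn needed), each with its own reading"
    out=[]
    for _ in range(n):
        o=r.get_obs(); Rm=R.from_rotvec(o['tcp_rot']).as_matrix()
        p,c=fit(col,[snap('wrist')],(g[0],g[1],[g[2]]),z0)
        cur=np.arctan2(Rm[1,0],Rm[0,0]); d=Rm.T@(np.array([p[0],p[1],z0])-o['eef_pos'])
        out.append([*d,(cur-p[2]+np.pi/2)%np.pi-np.pi/2,*p,c])
    out=np.array(out); print(col,out.mean(0),'std',out.std(0)[:4])
E
python3 -c "
from h import *
rel('green',(564,160,-.13),n=4)"
```

```text
green [ 68.7    0.59 170.27   0.   564.59 159.69  -0.15   0.06] std [0.04 0.24 0.   0.  ]
```

To row units: 100 mm is 4, 68.7 mm is 2.748.

```bash
echo '1.2,0,0,0
2.4,0,0.4,0
2.748,0.008,1.6,0
2.748,0.008,3,0
2.748,0.008,3.8,0
2.748,0.008,3.96,0
2.748,0.008,4,0
2.748,0.008,4,0
2.748,0.008,4,0
2.748,0.008,4,0' > next.json && python3 shift.py next.json; echo '0,0,0.04,0
0,0,0.08,0
0,0,0.1,0
0,0,0.1,0' > next.json && python3 shift.py next.json; echo '0,0,0.028,0
0,0,0.052,0
0,0,0.08,0
0,0,0.08,0' > next.json && python3 shift.py next.json; python3 -c "
from h import *
to(564.6,160.2,65,-.14)"
```

```text
t: 6.28
eef_pos: [566.3, 159.4, 72.2]
tcp_rot: [0.224, 3.13, 0.001]
wrist_force: [0.4, -0.1, -3.1]
grip_width: 55.1
grasp_force: 45.2
t: 6.62
eef_pos: [564.6, 159.2, 67.9]
tcp_rot: [0.224, 3.133, -0.0]
wrist_force: [-0.2, 0.2, -3.5]
grip_width: 55.8
grasp_force: 45.2
t: 6.95
eef_pos: [564.6, 159.2, 65.8]
tcp_rot: [0.224, 3.134, -0.0]
wrist_force: [-0.4, -1.0, -2.4]
grip_width: 54.9
grasp_force: 45.4
t 6.95 pos [564.64 159.22  65.85] yaw 2.999 tilt [ 0. -0. -1.] q6 0.28 | shift [0.18 0.96 0.85] turn -0.003 F [-0.41 -0.98 -2.38] w 54.9 g 45.4
```

Continue down to light contact.

To row units: 0.8 mm is 0.032, 0.5 mm is 0.02.

```bash
echo '0,0,0.02,0
0,0,0.032,0
0,0,0.032,0' > next.json && python3 shift.py next.json; echo '0,0,0.02,0
0,0,0.032,0
0,0,0.032,0' > next.json && python3 shift.py next.json
```

```text
t: 7.2
eef_pos: [564.7, 159.2, 65.8]
tcp_rot: [0.224, 3.133, 0.0]
wrist_force: [-2.4, 0.1, 4.8]
grip_width: 55.2
grasp_force: 46.3
t: 7.45
eef_pos: [564.7, 159.2, 65.8]
tcp_rot: [0.224, 3.133, 0.0]
wrist_force: [-5.5, -0.8, 11.6]
grip_width: 55.3
grasp_force: 47.0
```

```bash
echo '0,0,-0.032,0
0,0,-0.032,0
0,0,-0.032,0
0,0,-0.032,0
0,0,-0.032,0
0,0,-0.032,0
0,0,-0.032,0' > next.json && python3 shift.py next.json 85; echo '0,0,-0.4,0
0,0,-1.8,0
0,0,-3.4,0
-0.8,0,-4.8,0
-1.6,0,-5.4,0
-2,0,-5.4,0
-2,0,-5.4,0
-2,0,-5.4,0
-2,0,-5.4,0' > next.json && python3 shift.py next.json; python3 -c "
from h import *
to(564.6,160.2,65,-.14)
rel('blue',(564,160,-.14),34)
v=snap('wrist','d')
for n in('top','side'): print(fit('blue',[snap(n)],(564,160,[-.14]),34))"
```

```text
t: 8.03
eef_pos: [564.6, 159.2, 64.8]
tcp_rot: [-0.224, -3.133, 0.0]
wrist_force: [-0.4, -0.3, -0.0]
grip_width: 85.1
grasp_force: 0.0
t: 8.78
eef_pos: [612.9, 152.1, 199.3]
tcp_rot: [-0.224, -3.131, 0.001]
wrist_force: [-0.3, 0.5, -0.2]
grip_width: 85.2
grasp_force: 0.0
t 8.78 pos [612.88 152.12 199.27] yaw 2.999 tilt [-0. -0. -1.] q6 0.26 | shift [ 48.63   1.22 134.38] turn -0.003 F [-0.29  0.46 -0.22] w 85.2 g 0.0
blue [ 47.44   0.32 165.28   0.   565.45 159.17  -0.14   0.04] std [0.12 0.06 0.07 0.  ]
(array([565.32, 153.71,  -0.08]), np.float64(0.7276126002500533))
(array([566.61, 157.21,  -0.16]), np.float64(0.09735991014763393))
```

View pics/d.png

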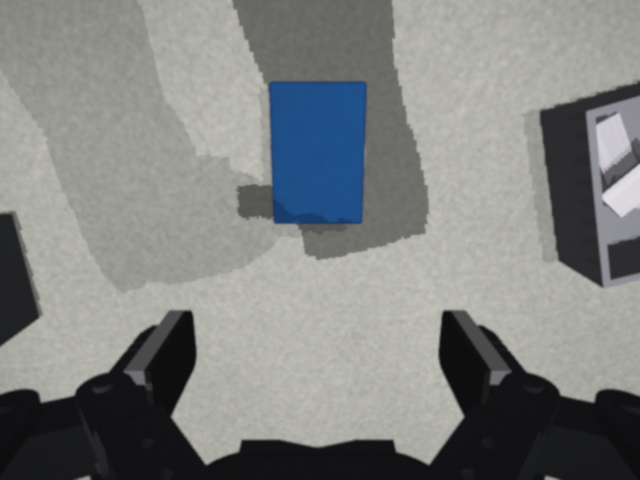

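The blue case sits on the green one, corners (270,83)–(362,222), with no green visible and within about 1 mm of the green fit. Now the yellow case.

```bash
echo '0.8,0.44,0,0
2.2,1.16,0,0.4
3.6,1.88,0,0.8
5,2.6,0,1.2
6.4,3.32,0.4,1.5
7.8,4.04,0.8,1.7
8.8,4.6,1.16,1.7
9.24,4.84,1.16,1.7
9.24,4.84,1.16,1.7
9.24,4.84,1.16,1.7
9.24,4.84,1.16,1.7' > next.json && python3 shift.py next.json; python3 -c "
from h import *
to(401.3,305.5,30.5,-.48)
rel('yellow',(401.3,305.5,-.48),0,4)"
```

```text
t: 10.0
eef_pos: [404.1, 304.6, 171.6]
tcp_rot: [0.751, 3.049, 0.001]
wrist_force: [-0.4, 0.2, 0.5]
grip_width: 85.1
grasp_force: 0.0
t 10.00 pos [404.1  304.65 171.59] yaw 2.658 tilt [ 0.  0. -1.] q6 0.97 | shift [  3.08  -0.7  141.08] turn -0.003 F [-0.4   0.16  0.5 ] w 85.1 g 0.0
yellow [  2.92  -0.87 171.43  -0.03 401.46 305.03  -0.46   0.03] std [0.1  0.04 0.13 0.01]
```

```bash
echo '0.12,-0.04,1.4,-0.1
0.12,-0.04,3,-0.1
0.12,-0.04,4.4,-0.1
0.12,-0.04,5.28,-0.1
0.12,-0.04,5.64,-0.1
0.12,-0.04,5.64,-0.1
0.12,-0.04,5.64,-0.1' > next.json && python3 shift.py next.json; echo '0,0,0,0
0,0,0,0
0,0,0,0
0,0,0,0
0,0,0,0
0,0,0,0
0,0,0,0
0,0,0,0' > next.json && python3 shift.py next.json 40 40;  python3 -c "
from h import *
to(401.5,305,30,-.46)"
```

```text
t: 10.78
eef_pos: [400.3, 305.2, 30.4]
tcp_rot: [0.722, 3.057, -0.0]
wrist_force: [0.1, -0.7, -0.4]
grip_width: 84.9
grasp_force: 0.0
t: 11.45
eef_pos: [401.0, 305.9, 31.8]
tcp_rot: [0.72, 3.055, 0.003]
wrist_force: [-0.4, -1.1, 5.5]
grip_width: 55.6
grasp_force: 43.9
t 11.45 pos [400.95 305.86  31.82] yaw 2.679 tilt [ 0.  0. -1.] q6 0.96 | shift [-0.87 -0.53  1.82] turn -0.003 F [-0.44 -1.06  5.47] w 55.6 g 43.9
```

```bash
echo '0,0,-0.8,0
0,0,-2.4,0
-0.4,-0.04,-4,0
-1.6,-0.2,-5.6,-0.25
-3,-0.36,-6.72,-0.5
-4.4,-0.56,-6.96,-0.75
-5.8,-0.76,-6.96,-1
-7.2,-0.92,-6.96,-1.25
-8.6,-1.12,-6.96,-1.5
-9.8,-1.28,-6.96,-1.6
-10.72,-1.4,-6.96,-1.6
-11.08,-1.44,-6.96,-1.6' > next.json && python3 shift.py next.json;echo '0,0,0,0
0,0,0,0
0,0,0,0
0,0,0,0' > next.json && python3 shift.py next.json; python3 -c "
from h import *
to(565,159.5,100,-.14)
rel('blue',(565,159.5,-.14),34,4)"
```

```text
t: 12.45
eef_pos: [633.8, 146.8, 203.4]
tcp_rot: [0.229, 3.132, -0.001]
wrist_force: [0.3, 0.5, -4.3]
grip_width: 55.2
grasp_force: 45.4
t: 12.78
eef_pos: [630.0, 150.5, 204.1]
tcp_rot: [-0.222, -3.133, -0.0]
wrist_force: [-0.4, -0.7, -4.1]
grip_width: 55.1
grasp_force: 45.5
t 12.78 pos [630.02 150.48 204.14] yaw 3.000 tilt [-0.  0. -1.] q6 0.25 | shift [ 65.55  -0.22 104.2 ] turn -0.001 F [-0.35 -0.68 -4.11] w 55.1 g 45.5
blue [ 65.23  -0.57 170.31  -0.   565.6  159.05  -0.14   0.04] std [0.41 0.16 0.07 0.  ]
```

To row units: 101 mm is 4.04, 65.5 mm is 2.62.

```bash
echo '1.2,0,0,0
2.32,-0.024,0.4,0
2.62,-0.024,1.6,0
2.62,-0.024,3,0
2.62,-0.024,3.8,0
2.62,-0.024,4,0
2.62,-0.024,4.04,0
2.62,-0.024,4.04,0
2.62,-0.024,4.04,0
2.62,-0.024,4.04,0' > next.json && python3 shift.py next.json; echo '0,0,0.04,0
0,0,0.08,0
0,0,0.12,0
0,0,0.12,0
0,0,0.12,0' > next.json && python3 shift.py next.json; echo '0,0,0.02,0
0,0,0.04,0
0,0,0.04,0' > next.json && python3 shift.py next.json; python3 -c "
from h import *
to(565,159.5,100,-.14)"
```

```text
t: 13.82
eef_pos: [568.1, 158.3, 104.9]
tcp_rot: [0.224, 3.13, 0.001]
wrist_force: [-0.2, 0.1, -4.7]
grip_width: 55.1
grasp_force: 45.5
t: 14.23
eef_pos: [566.5, 158.0, 100.0]
tcp_rot: [0.224, 3.134, -0.0]
wrist_force: [0.3, -0.1, -3.3]
grip_width: 55.3
grasp_force: 45.5
t: 14.48
eef_pos: [566.5, 158.1, 99.9]
tcp_rot: [0.224, 3.133, 0.0]
wrist_force: [-3.1, -1.3, 4.0]
grip_width: 55.1
grasp_force: 46.4
t 14.48 pos [566.48 158.11  99.86] yaw 2.999 tilt [ 0. -0. -1.] q6 0.28 | shift [ 1.66  1.17 -0.14] turn -0.003 F [-3.1  -1.27  3.97] w 55.1 g 46.4
```

To row units: -0.8 mm is -0.032.

```bash
echo '0,0,-0.032,0
0,0,-0.032,0
0,0,-0.032,0
0,0,-0.032,0
0,0,-0.032,0
0,0,-0.032,0' > next.json && python3 shift.py next.json 85; echo '0,0,-0.4,0
0,0,-1.8,0
0,0,-3.4,0
-0.8,0,-4.2,0
-1.6,0,-4.2,0
-2.64,0,-4.2,0
-2.64,0,-4.2,0
-2.64,0,-4.2,0
-2.64,0,-4.2,0
-2.64,0,-4.2,0' > next.json && python3 shift.py next.json; python3 -c "
from h import *
to(565,159.5,100,-.14)
rel('yellow',(565,159.5,-.14),68,4)
f,c=snap('side'); p=proj([[565,159,50]],c)[0].astype(int); print(p)
a=f[p[1]-50:p[1]+50,p[0]-50:p[0]+50]
f,c=snap('wrist'); p=proj([[565,159,68]],c)[0].astype(int);print(p)
b=f[max(p[1]-110,0):,p[0]-110:p[0]+110][:220]
cv2.imwrite('pics/e.png',np.hstack([cv2.resize(a,(440,440),interpolation=2),cv2.resize(b,(350,350))[:,:]][:1])[:,:,::-1])
"
```

```text
t: 14.98
eef_pos: [566.5, 158.1, 99.7]
tcp_rot: [-0.224, -3.134, 0.0]
wrist_force: [1.0, 0.0, -0.3]
grip_width: 85.3
grasp_force: 0.0
t: 15.82
eef_pos: [630.8, 148.9, 204.8]
tcp_rot: [-0.224, -3.133, 0.0]
wrist_force: [0.1, -0.8, 0.4]
grip_width: 85.2
grasp_force: 0.0
t 15.82 pos [630.79 148.87 204.81] yaw 2.999 tilt [-0. -0. -1.] q6 0.25 | shift [ 66.52   1.21 104.88] turn -0.003 F [ 0.1  -0.79  0.39] w 85.2 g 0.0
yellow [ 64.33  -0.09 136.97   0.   567.12 157.96  -0.14   0.02] std [0.25 0.04 0.06 0.  ]
[261 266]
[318 122]
```

View pics/e.png

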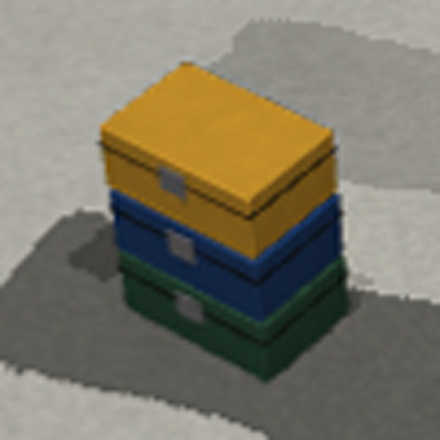

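Side view: three cases in line. The yellow–blue offset looks like about 2 mm, as the TCP and camera numbers also say. I'll regrip yellow and correct it.

```bash
echo '1.2,0,0,0
2.32,0,0.2,0
2.64,0,1.2,0
2.64,0,2.6,0
2.64,0,3.8,0
2.64,0,4.12,0
2.64,0,4.2,0
2.64,0,4.2,0
2.64,0,4.2,0' > next.json && python3 shift.py next.json;  echo '0,0,0,0
0,0,0,0
0,0,0,0
0,0,0,0
0,0,0,0
0,0,0,0
0,0,0,0
0,0,0,0' > next.json && python3 shift.py next.json 40 40; echo '0,0,-0.08,0
0,0,-0.16,0
0.04,0.02,-0.16,0
0.08,0.04,-0.16,0
0.08,0.04,-0.16,0
0.08,0.04,-0.16,0
0.08,0.04,-0.16,0' > next.json && python3 shift.py next.json; python3 -c "
from h import *
to(564.6,159.3,100,-.14)"
```

```text
t: 16.87
eef_pos: [567.9, 158.2, 101.5]
tcp_rot: [0.224, 3.131, 0.001]
wrist_force: [-0.2, -0.2, 0.4]
grip_width: 84.8
grasp_force: 0.0
t: 17.53
eef_pos: [567.6, 158.0, 101.5]
tcp_rot: [0.224, 3.131, 0.0]
wrist_force: [-1.2, 0.2, 5.5]
grip_width: 55.2
grasp_force: 44.2
t: 18.12
eef_pos: [564.4, 159.4, 103.4]
tcp_rot: [-0.224, -3.133, 0.0]
wrist_force: [-0.7, -0.2, -5.0]
grip_width: 55.1
grasp_force: 43.1
t 18.12 pos [564.36 159.41 103.44] yaw 2.999 tilt [-0. -0. -1.] q6 0.28 | shift [-0.26 -0.08  3.44] turn -0.003 F [-0.73 -0.2  -5.01] w 55.1 g 43.1
```

To row units: -1.1 mm is -0.044, 1 mm is 0.04.

```bash
echo '-0.02,0,0,0
-0.044,0,0,0
-0.044,0,0,0
-0.044,0,0.04,0
-0.044,0,0.08,0
-0.044,0,0.08,0
-0.044,0,0.08,0
-0.044,0,0.08,0' > next.json && python3 shift.py next.json; echo '0,0,0.02,0
0,0,0.04,0
0,0,0.04,0
0,0,0.04,0' > next.json && python3 shift.py next.json;python3 -c "
from h import *
to(564.6,159.3,100,-.14)"
```

```text
t: 18.78
eef_pos: [565.6, 159.2, 101.7]
tcp_rot: [-0.224, -3.133, 0.0]
wrist_force: [0.2, -0.6, -3.7]
grip_width: 55.3
grasp_force: 43.1
t: 19.12
eef_pos: [565.7, 159.3, 101.5]
tcp_rot: [0.224, 3.133, 0.0]
wrist_force: [-2.8, -0.6, 4.4]
grip_width: 55.4
grasp_force: 44.0
t 19.12 pos [565.65 159.26 101.47] yaw 2.999 tilt [ 0.  0. -1.] q6 0.28 | shift [ 1.05 -0.11  1.47] turn -0.003 F [-2.79 -0.63  4.42] w 55.4 g 44.0
```

```bash
echo '0,0,-0.032,0
0,0,-0.032,0
0,0,-0.032,0
0,0,-0.032,0
0,0,-0.032,0
0,0,-0.032,0' > next.json && python3 shift.py next.json 85; echo '0,0,-0.4,0
0,0,-1.8,0
0,0,-3.4,0
-0.8,0,-4.12,0
-1.6,0,-4.12,0
-2.64,0,-4.12,0
-2.64,0,-4.12,0
-2.64,0,-4.12,0
-2.64,0,-4.12,0
-2.64,0,-4.12,0
-2.64,0,-4.12,0
-2.64,0,-4.12,0' > next.json && python3 shift.py next.json; python3 -c "
from h import *
to(565,159.5,100,-.14)
rel('yellow',(565,159.5,-.14),68,4)
vs=[snap('side')]
for c,z in(('green',0),('blue',34),('yellow',68)): print(c,fit(c,vs,(565,159,[-.14]),z))
"
```

```text
t: 19.62
eef_pos: [565.8, 159.2, 101.5]
tcp_rot: [0.224, 3.134, -0.0]
wrist_force: [0.9, 0.2, 0.8]
grip_width: 84.8
grasp_force: 0.0
t: 20.62
eef_pos: [630.3, 150.1, 204.8]
tcp_rot: [-0.223, -3.133, 0.0]
wrist_force: [-0.1, -0.1, -0.3]
grip_width: 85.4
grasp_force: 0.0
t 20.62 pos [630.32 150.08 204.85] yaw 2.999 tilt [-0. -0. -1.] q6 0.25 | shift [ 65.98   0.06 104.86] turn -0.002 F [-0.07 -0.13 -0.3 ] w 85.4 g 0.0
yellow [ 65.91  -0.14 136.85   0.   565.25 159.25  -0.14   0.02] std [0.19 0.02 0.02 0.  ]
green (array([565.  , 160.11,  -0.24]), np.float64(1.4354979157017136))
blue (array([566.16, 158.54,  -0.22]), np.float64(1.4498651392550836))
yellow (array([566.25, 157.06,  -0.18]), np.float64(0.07266602378656381))
```

```bash
python3 -c "
from h import *
f,c=snap('side'); S=6; x0,y0=211,216
a=cv2.resize(f[y0:y0+95,x0:x0+100],None,fx=S,fy=S,interpolation=2)
g=cv2.cvtColor(a,cv2.COLOR_RGB2BGR)
for z in(0,34,68):
  p=((proj(box(565,159.3,-.14,z),c)-[x0,y0]+.5)*S)
  h=cv2.convexHull(p.astype(np.float32)).astype(int); cv2.polylines(g,[h],True,(255,255,255),1)
cv2.imwrite('pics/f.png',g)"
```

```text
(no output)
```

View pics/f.png

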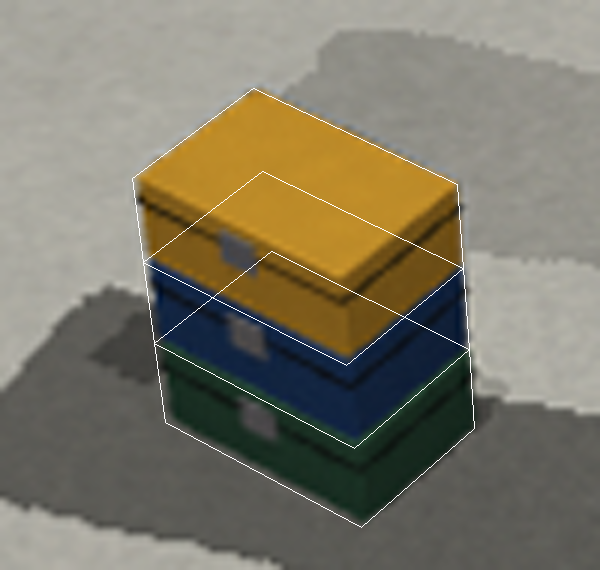

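The outlines of a perfect column match all three cases with one constant offset of about 1 mm (left edges 133→165, right edges 458→475), so it is flush. Next I'll touch the column top with closed fingers for a height reference.

To row units: 66 mm is 2.64, 74 mm is 2.96.

```bash
echo '1.2,0,0,0
2.4,0,0,0
2.64,0,0,0
2.64,0,0,0
2.64,0,0.8,0
2.64,0,1.8,0
2.64,0,2.6,0
2.64,0,2.88,0
2.64,0,2.96,0
2.64,0,2.96,0
2.64,0,2.96,0
2.64,0,2.96,0' > next.json && python3 shift.py next.json 0 20; echo '0,0,0.04,0
0,0,0.08,0
0,0,0.12,0
0,0,0.12,0
0,0,0.12,0' > next.json && python3 shift.py next.json;echo '0,0,0.04,0
0,0,0.06,0
0,0,0.08,0
0,0,0.08,0' > next.json && python3 shift.py next.json; python3 -c "
from h import *
to(565,159.5,124,-.14)"
```

```text
t: 21.92
eef_pos: [567.0, 159.3, 132.0]
tcp_rot: [0.224, 3.131, 0.001]
wrist_force: [0.2, 0.3, -0.0]
grip_width: 0.1
grasp_force: 0.0
t: 22.33
eef_pos: [565.6, 159.3, 127.6]
tcp_rot: [-0.224, -3.134, 0.0]
wrist_force: [0.7, -0.3, 0.4]
grip_width: 0.2
grasp_force: 0.0
t: 22.67
eef_pos: [565.6, 159.2, 125.4]
tcp_rot: [-0.224, -3.133, 0.0]
wrist_force: [0.7, -0.3, 0.8]
grip_width: -0.2
grasp_force: 0.0
t 22.67 pos [565.58 159.2  125.39] yaw 2.999 tilt [-0. -0. -1.] q6 0.28 | shift [0.62 0.21 1.39] turn -0.003 F [ 0.65 -0.34  0.77] w -0.2 g 0.0
```

```bash
echo '0,0,0.032,0
0,0,0.032,0
0,0,0.032,0' > next.json && python3 shift.py next.json; echo '0,0,0.032,0
0,0,0.032,0
0,0,0.032,0' > next.json && python3 shift.py next.json;echo '0,0,0.032,0
0,0,0.032,0
0,0,0.032,0' > next.json && python3 shift.py next.json
```

```text
t: 22.92
eef_pos: [565.6, 159.2, 124.7]
tcp_rot: [-0.224, -3.133, 0.0]
wrist_force: [-0.4, 0.7, 0.1]
grip_width: 0.2
grasp_force: 0.0
t: 23.17
eef_pos: [565.8, 159.3, 124.1]
tcp_rot: [0.224, 3.133, -0.0]
wrist_force: [0.6, 0.4, 0.8]
grip_width: 0.2
grasp_force: 0.4
t: 23.42
eef_pos: [565.8, 159.3, 124.1]
tcp_rot: [0.224, 3.133, 0.0]
wrist_force: [-1.6, -0.9, 5.8]
grip_width: -0.1
grasp_force: 2.8
```

To row units: -280 mm is -11.2, -110 mm is -4.4.

```bash
echo '0,0,-0.8,0
0,0,-2.4,0
-0.2,-0.6,-3.8,0
-0.6,-1.8,-4.4,0
-1.12,-3.28,-4.4,0
-1.64,-4.76,-4.4,0
-2.16,-6.24,-4.4,0
-2.68,-7.72,-4.4,0
-3.12,-9.12,-4.4,0
-3.52,-10.2,-4.4,0
-3.76,-11,-4.4,0
-3.84,-11.2,-4.4,0' > next.json && python3 shift.py next.json; echo '0,0,0,0
0,0,0,0
0,0,0,0
0,0,0,0' > next.json && python3 shift.py next.json; python3 -c "
from h import *
to(621,-132,108,-.14)
v=snap('wrist','g'); print(proj([[621,-132,121],[621,-132,68]],v[1]))"
```

```text
t: 24.42
eef_pos: [621.1, -135.4, 232.6]
tcp_rot: [-0.231, -3.133, 0.002]
wrist_force: [0.6, 0.3, -0.6]
grip_width: -0.1
grasp_force: 0.0
t: 24.75
eef_pos: [620.7, -130.0, 233.4]
tcp_rot: [-0.221, -3.134, -0.0]
wrist_force: [0.7, 0.5, -0.4]
grip_width: 0.1
grasp_force: 0.0
t 24.75 pos [ 620.72 -130.03  233.39] yaw 3.001 tilt [-0.  0. -1.] q6 -0.19 | shift [ -0.56  -1.93 125.39] turn -0.001 F [ 0.71  0.45 -0.38] w 0.1 g 0.0
[[314.04 243.08]
 [314.52 220.44]]
```

View pics/g.png

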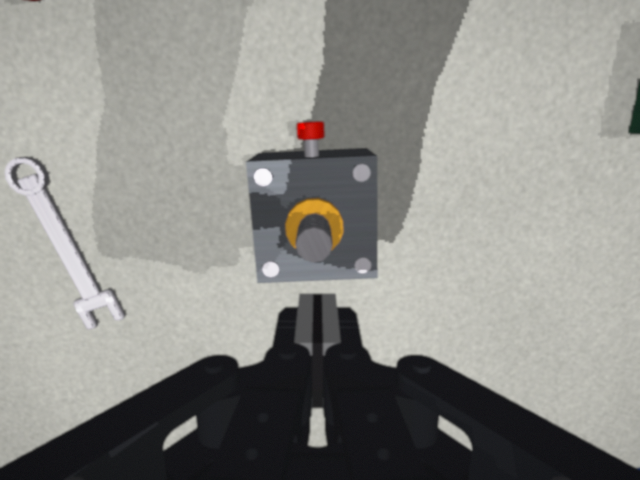

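Stem top at about (314,243), as predicted, so the pin is at (621,−132). Now I'll touch the stem top for its height.

The manual's scale: shifts go in units of 25 mm and turns go in units of 0.2 rad. Converting my numbers, 84 mm is 3.36, -2 mm is -0.08.

```bash
echo '-0.024,-0.08,1.2,0
-0.024,-0.08,2.4,0
-0.024,-0.08,3.12,0
-0.024,-0.08,3.36,0
-0.024,-0.08,3.36,0
-0.024,-0.08,3.36,0
-0.024,-0.08,3.36,0
-0.024,-0.08,3.36,0' > next.json && python3 shift.py next.json; echo '0,0,0.04,0
0,0,0.08,0
0,0,0.12,0
0,0,0.12,0
0,0,0.12,0' > next.json && python3 shift.py next.json;echo '0,0,0.032,0
0,0,0.032,0
0,0,0.032,0' > next.json && python3 shift.py next.json;echo '0,0,0.032,0
0,0,0.032,0
0,0,0.032,0' > next.json && python3 shift.py next.json
```

```text
t: 25.47
eef_pos: [622.3, -133.8, 151.2]
tcp_rot: [0.223, 3.13, -0.002]
wrist_force: [-0.4, 0.2, -0.1]
grip_width: 0.2
grasp_force: 0.0
t: 25.88
eef_pos: [621.1, -133.7, 146.1]
tcp_rot: [-0.224, -3.133, 0.0]
wrist_force: [0.7, 0.6, 0.7]
grip_width: -0.1
grasp_force: 0.0
t: 26.13
eef_pos: [621.1, -133.6, 145.3]
tcp_rot: [-0.224, -3.133, 0.0]
wrist_force: [0.1, -0.1, 0.3]
grip_width: 0.4
grasp_force: 0.0
t: 26.38
eef_pos: [621.2, -133.6, 144.5]
tcp_rot: [-0.224, -3.133, 0.0]
wrist_force: [0.1, -0.3, 1.3]
grip_width: 0.5
grasp_force: 0.0
```

To row units: 0.8 mm is 0.032.

```bash
echo '0,0,0.032,0
0,0,0.032,0
0,0,0.032,0' > next.json && python3 shift.py next.json;echo '0,0,0.032,0
0,0,0.032,0
0,0,0.032,0' > next.json && python3 shift.py next.json;echo '0,0,0.028,0
0,0,0.028,0
0,0,0.028,0' > next.json && python3 shift.py next.json
```

```text
t: 26.63
eef_pos: [621.2, -133.6, 143.7]
tcp_rot: [-0.224, -3.134, 0.0]
wrist_force: [0.5, -0.6, 0.3]
grip_width: 0.1
grasp_force: 0.0
t: 26.88
eef_pos: [621.2, -133.6, 142.9]
tcp_rot: [-0.224, -3.134, 0.0]
wrist_force: [-0.1, 0.4, -1.3]
grip_width: 0.0
grasp_force: 0.0
t: 27.13
eef_pos: [621.1, -133.6, 142.2]
tcp_rot: [-0.224, -3.133, 0.0]
wrist_force: [-0.4, 0.8, -0.3]
grip_width: -0.0
grasp_force: 0.0
```

To row units: 0.8 mm is 0.032.

```bash
echo '0,0,0.032,0
0,0,0.032,0
0,0,0.032,0' > next.json && python3 shift.py next.json;echo '0,0,0.032,0
0,0,0.032,0
0,0,0.032,0' > next.json && python3 shift.py next.json
```

```text
t: 27.38
eef_pos: [621.1, -133.6, 141.4]
tcp_rot: [-0.224, -3.133, 0.0]
wrist_force: [0.2, -0.5, -0.4]
grip_width: -0.0
grasp_force: 0.0
t: 27.63
eef_pos: [621.4, -133.7, 141.1]
tcp_rot: [0.224, 3.133, -0.0]
wrist_force: [-0.1, -0.1, 3.2]
grip_width: -0.3
grasp_force: 1.4
```

```bash
cat >>h.py <<'E'
def collar(z=73,n=3,g=(621,-132)):
    th=np.linspace(0,2*np.pi,48); out=[]
    for _ in range(n):
        o=r.get_obs(); Rm=R.from_rotvec(o['tcp_rot']).as_matrix(); f,c=snap('wrist')
        m=cv2.inRange(cv2.cvtColor(f,cv2.COLOR_RGB2HSV),(12,110,40),(35,255,255))
        u=proj([[*g,z+8]],c)[0]; w=np.zeros_like(m); cv2.circle(w,tuple(int(i) for i in u),70,255,-1); m=cv2.morphologyEx(m&w,cv2.MORPH_OPEN,np.ones((3,3)))
        h=cv2.convexHull(cv2.findNonZero(m)); M=cv2.fillConvexPoly(np.zeros((480,640),np.uint8),h,1)
        cost=lambda p:np.abs(render(np.array([[p[0]+20*np.cos(a),p[1]+20*np.sin(a),k] for a in th for k in(z,z+8)]),c,2)-M).sum()/M.sum()
        q=minimize(cost,g,method='Nelder-Mead',options=dict(xatol=.05,initial_simplex=np.array(g)+[[0,0],[5,0],[0,5]]))
        out.append([*q.x,q.fun,*(Rm.T@(np.array([*q.x,z])-o['eef_pos']))])
    print('collar',np.mean(out,0),'std',np.std(out,0))
E
echo '0,0,-0.4,0
0,0,-1.4,0
0,0,-2.2,0
0,0,-2.4,0
0,0,-2.4,0
0,0,-2.4,0
0,0,-2.4,0
0,0,-2.4,0
0,0,-2.4,0
0,0,-2.4,0' > next.json && python3 shift.py next.json 60; python3 -c "
from h import *
to(621,-132,108,-.14); collar(); collar(79,1)"
```

```text
t: 28.47
eef_pos: [620.7, -133.5, 199.8]
tcp_rot: [-0.224, -3.132, -0.001]
wrist_force: [-1.1, -0.5, -0.8]
grip_width: 59.8
grasp_force: 0.0
t 28.47 pos [ 620.74 -133.5   199.75] yaw 2.999 tilt [-0.  0. -1.] q6 -0.20 | shift [-0.19  1.5  91.75] turn -0.003 F [-1.14 -0.53 -0.79] w 59.8 g 0.0
collar [ 622.95 -132.58    0.14   -2.09    1.22  126.96] std [0.03 0.01 0.01 0.14 0.01 0.17]
collar [ 621.75 -132.5     0.18   -0.62    1.16  121.33] std [0. 0. 0. 0. 0. 0.]
```

To row units: 60 mm is 2.4, -1 mm is -0.04.

```bash
echo '-0.04,0.036,1.2,0
-0.04,0.036,2.4,0
-0.04,0.036,3.2,0
-0.04,0.036,3.56,0
-0.04,0.036,3.7,0
-0.04,0.036,3.7,0
-0.04,0.036,3.7,0
-0.04,0.036,3.7,0
-0.04,0.036,3.7,0
-0.04,0.036,3.7,0
-0.04,0.036,3.7,0
-0.04,0.036,3.7,0' > next.json && python3 shift.py next.json; echo '0,0,0,0
0,0,0,0
0,0,0,0
0,0,0,0
0,0,0,0
0,0,0,0
0,0,0,0
0,0,0,0
0,0,0,0
0,0,0,0' > next.json && python3 shift.py next.json 10 20;  python3 -c "
from h import *
to(621,-132.5,107,-.14); print(r.get_obs()['wrist_torque'])"
```

```text
t: 29.67
eef_pos: [622.5, -133.0, 108.7]
tcp_rot: [0.224, 3.133, -0.0]
wrist_force: [0.2, -0.7, 0.8]
grip_width: 60.1
grasp_force: 0.0
t: 30.5
eef_pos: [622.3, -132.8, 108.3]
tcp_rot: [0.224, 3.133, 0.0]
wrist_force: [-0.4, 0.1, 1.0]
grip_width: 21.4
grasp_force: 21.4
t 30.50 pos [ 622.31 -132.8   108.26] yaw 2.999 tilt [ 0.  0. -1.] q6 -0.19 | shift [1.34 0.11 1.26] turn -0.003 F [-0.38  0.13  0.95] w 21.4 g 21.4
[0.26 0.02 0.06]
```

```bash
echo '0,0,0,0
0,0,0,0
0,0,0,0
0,0,0,0
0,0,0,0' > next.json && python3 shift.py next.json 10 60; python3 -c "
from h import *
to(621,-132.5,107,-.14)"; echo '0,0,-0.04,0
0,0,-0.1,0
0,0,-0.16,0
0,0,-0.2,0
0,0,-0.2,0
0,0,-0.2,0
0,0,-0.2,0' > next.json && python3 shift.py next.json; python3 -c "
from h import *
to(621,-132.5,107,-.14); print(r.get_obs()['wrist_torque'])"
```

```text
t: 30.92
eef_pos: [622.4, -132.8, 108.3]
tcp_rot: [0.224, 3.133, 0.0]
wrist_force: [-0.1, 0.7, 2.7]
grip_width: 20.5
grasp_force: 58.5
t 30.92 pos [ 622.38 -132.84  108.35] yaw 2.999 tilt [ 0.  0. -1.] q6 -0.19 | shift [1.41 0.14 1.35] turn -0.003 F [-0.15  0.66  2.69] w 20.5 g 58.5
t: 31.5
eef_pos: [622.0, -132.9, 113.0]
tcp_rot: [-0.224, -3.133, 0.0]
wrist_force: [-1.0, 0.2, -3.0]
grip_width: 20.2
grasp_force: 58.7
t 31.50 pos [ 622.02 -132.92  113.  ] yaw 2.999 tilt [-0. -0. -1.] q6 -0.19 | shift [1.07 0.27 6.  ] turn -0.003 F [-1.01  0.17 -2.97] w 20.2 g 58.7
[ 0.02 -0.01 -0.05]
```

To row units: -4 mm is -0.16, -2 mm is -0.08.

```bash
echo '0,0,-0.08,0
0,0,-0.16,0
0,0,-0.24,0
0,0,-0.32,0
0,0,-0.4,0
0,0,-0.48,0
0,0,-0.48,0
0,0,-0.48,0
0,0,-0.48,0' > next.json && python3 shift.py next.json; echo '0,0,-0.08,0
0,0,-0.16,0
0,0,-0.24,0
0,0,-0.32,0
0,0,-0.4,0
0,0,-0.46,0
0,0,-0.46,0
0,0,-0.46,0
0,0,-0.46,0
0,0,-0.46,0
0,0,-0.46,0' > next.json && python3 shift.py next.json; python3 -c "
from h import *
to(621,-132.5,137.3,-.14); print(r.get_obs()['wrist_torque']); collar(102,2)"
```

```text
t: 32.25
eef_pos: [622.3, -132.9, 125.2]
tcp_rot: [0.224, 3.134, -0.0]
wrist_force: [-0.2, 0.2, -4.2]
grip_width: 20.4
grasp_force: 58.7
t: 33.17
eef_pos: [622.2, -132.9, 136.6]
tcp_rot: [-0.224, -3.133, 0.0]
wrist_force: [-0.5, 0.1, -4.1]
grip_width: 20.7
grasp_force: 58.7
t 33.17 pos [ 622.21 -132.9   136.55] yaw 2.999 tilt [-0. -0. -1.] q6 -0.19 | shift [ 1.26  0.23 -0.75] turn -0.003 F [-0.54  0.09 -4.1 ] w 20.7 g 58.7
[-0.01  0.02  0.04]
collar [ 622.83 -133.12    1.29   -0.65   -0.15   34.55] std [0.07 0.05 0.   0.07 0.01 0.  ]
```

```bash
echo '0,0,-0.016,0
0,0,-0.028,0
0,0,-0.028,0
0,0,-0.028,0
0,0,-0.028,0
0,0,-0.028,0' > next.json && python3 shift.py next.json; python3 -c "
from h import *
to(621,-132.5,137.3,-.14)
f,c=snap('side'); a=cv2.imread('pics/a_side.png')[:,:,::-1].copy()
for im,z in((a,73),(f,102)):
  m=cv2.inRange(cv2.cvtColor(im,cv2.COLOR_RGB2HSV),(12,110,40),(35,255,255)); u=proj([[621.5,-132.5,z+4]],c)[0]
  w=np.zeros_like(m); cv2.circle(w,tuple(int(i) for i in u),25,255,-1); v,x=np.nonzero(m&w); print(u,v.mean(),x.mean(),v.max(),v.min(),np.percentile(v,95),len(v))
cv2.imwrite('pics/h.png',cv2.resize(f[100:240,250:390],(560,560),interpolation=2)[:,:,::-1])"
```

```text
t: 33.77
eef_pos: [622.3, -132.9, 137.4]
tcp_rot: [0.224, 3.134, -0.0]
wrist_force: [0.1, -0.3, -3.8]
grip_width: 20.2
grasp_force: 58.7
t 33.77 pos [ 622.28 -132.93  137.42] yaw 2.999 tilt [ 0. -0. -1.] q6 -0.19 | shift [1.33 0.24 0.12] turn -0.003 F [ 0.1  -0.34 -3.81] w 20.2 g 58.7
[311.17 174.35] 174.7520661157025 311.39669421487605 179 169 179.0 121
[310.78 163.24] 164.2 311.5047619047619 168 158 168.0 105
```

View pics/h.png

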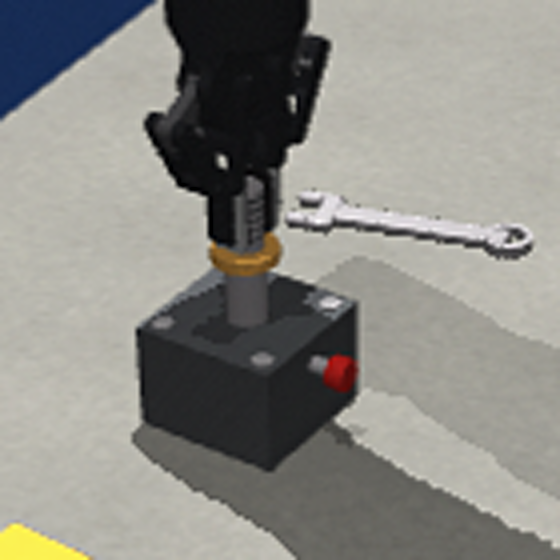

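The pin is held upright with its collar at crop position (244,255). The collar's edges rose 11 px against 11.1 px predicted for 29 mm, so there was no slip. Handing in.

```bash
python3 -c "
from station import r
o=r.get_obs();print(o['t'],o['joint_vel'].round(3)); print(r.sign_off())"
```

```text
33.8167 [ 0.002  0.    -0.001  0.    -0.001 -0.002]
the job is handed in; nothing more can be done
None
```

The job is handed in at 33.8 s: blue then yellow are stacked on green, flush to about 1 mm by the camera fits, and the pin is held still and upright with its collar underside level with the column top to about 0.5 mm (by touch heights).

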